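# Lock the depth-stop screw of a carving jig with its jam nut

### The job

The depth-stop screw of the carving jig is set but its locknut is loose, and turning the nut alone would carry the screw round with it. Fit the spanner over the screw's square head with its handle lying on the jig's steel rest, close beside the upright so that this holds the screw, then swing the locknut's lever clockwise (seen from above) until it stops, tight, with the spanner still on. Last, lift the spanner off and lay it flat on the grey tool mat again without dropping it; the screw must keep its setting, and leave the chisels and the bottle where they are.

Things in the scene. Friction and masses are not known exactly. Their poses are not given: they have to be found in the camera images.
- jig: Carving jig, screwed to the bench: a brown wood board 150 mm (x) by 215 mm (y), 25 mm thick, upright screw in it. Origin: on the bench plane, on the screw's axis. The board spans x -75..75 and y -62..152 mm in its axes. +y points from the screw to the rest. Its place and yaw vary.
- head_seat (a point): Centre, on the screw's axis, of the top of the round collar (42 mm diameter) 55 mm above the bench, on which the spanner's jaw rests. From it rises the screw's plain steel square head, 26 mm across flats, sides parallel to the jig's x and y when joint stop_screw is 0; straight for 14 mm, then tapered to 17 mm across at 22 mm.
- rest (a point): Middle of the top of the dark steel rest (60 x 34 mm), 55 mm above the bench like the collar, 130 mm from the screw's axis along the jig's +y. On its +x side stands an upright, 34 mm along y, 25 mm above the rest; its face is at x = 13 mm in the jig's axes, 3 mm from a centred spanner handle. The upright stops the handle when the nut is turned clockwise.
- stop_screw (a joint): Turn of the screw from its setting, rad, positive clockwise from above; 0 at the start. It turns at 0.12 N m, more easily than the nut turns on it, so unheld it goes round with the nut. Held by the spanner against the upright it has about 0.1 rad of play; more than 0.2 rad either way spoils the setting.
- locknut (a joint): Turn of the locknut relative to the screw, rad, positive clockwise from above (tightening). Starts loose between 0 and 0.3; it jams against a hard stop, fully tight, at 1.1. Friction 0.35 N m, so about 4 N at the pin. It stays where it is left.
- lever_pin (a point): Top centre of the locknut's upright lever pin: steel, round, 14 mm diameter, bare from 39 to 90 mm above the bench, at the end of the nut's flat lever, 85 mm from the screw's axis, on the side away from the rest: in the jig's axes at angle -58 deg (from +x towards +y) with both joints 0, -121 deg when tight. The hexagonal nut and lever lie under the collar, 26 to 46 mm above the bench.
- spanner: Short open-ended spanner, bare steel, 14 mm thick, 0.48 kg, lying flat. Origin: middle of the jaw's slot, underside. +x runs along the handle, z is normal to the flat. Slot 28.5 mm wide (y), open to -x: two prongs, 54 mm over all, from x = -19 to the slot's floor at x = 17 mm. Jaw ends at x = 34, then a handle 20 mm wide to x = 165 mm. Fitted, its origin is at head_seat, handle along the jig's +y.
- spanner_grip (a point): Point on the spanner's handle at about its centre of mass, 66 mm from the slot's middle along +x, 7 mm above the underside.
- mat: Grey flat tool mat fixed on the bench, 300 mm (x) by 280 mm (y), 4 mm thick. Origin: centre of its underside. The spanner starts on it.
- chisel0: Bystander: carving chisel with a light wood round handle (24 mm thick, 110 mm long) and a 100 mm blade, lying on the bench. Origin under the ferrule between the two; blade along +x.
- chisel1: Bystander: like chisel0 with a browner handle and a wider blade.
- oil_bottle: Bystander: amber bottle, 60 mm diameter, 130 mm tall, standing. Origin: centre of its underside.
Mind the look-alikes: they are no part of the job. Of the things shaped like the spanner, the steel one is meant.

How it is judged:
On the way, in this order (a step that is already met when the one before it is completed fails the run):
1. the spanner is seated flat over the square head, its handle towards the rest (horizontal distance between spanner and head_seat below 0.011 m and z of spanner in the frame of head_seat between -0.005 and 0.005 m and y of spanner_grip in the frame of jig above 0.05 m and angle between spanner's own z axis and vertical below 0.08 rad), for 0.2 s.
2. the locknut is tight with the spanner still on the head (all of step 1 and value of joint locknut above 1 rad), for 0.1 s.
At the end, for the whole second after the job is handed in: The locknut is past 1.0 rad (tight is 1.1), the screw within 0.2 rad of its setting, and the spanner lies flat and at rest on the mat (slot middle and grip point both over the mat) (value of joint locknut above 1 rad and value of joint stop_screw between -0.2 and 0.2 rad and x of spanner in the frame of mat between -0.15 and 0.15 m and y of spanner in the frame of mat between -0.14 and 0.14 m and x of spanner_grip in the frame of mat between -0.15 and 0.15 m and y of spanner_grip in the frame of mat between -0.14 and 0.14 m and z of spanner in the frame of mat below 0.01 m and angle between spanner's own z axis and vertical below 0.1 rad and linear speed of spanner below 0.02 m/s); the robot touches nothing.
It fails at once if the screw is turned more than 0.2 rad from its setting (not (value of joint stop_screw between -0.2 and 0.2 rad)).
It fails at once if the spanner is dropped (faster than 0.7 m/s with no finger on it) (linear speed of spanner above 0.7 m/s and contact force between spanner and the fingers below 0.1 N).
It fails at once if a chisel or the bottle is moved more than 30 mm (distance of any of chisel0, chisel1, oil_bottle from where it was at the start of the episode above 0.03 m).
It also fails if it takes over 62 s, if anything falls off the work surface, if the arm or the gripper's body presses on something with over 40 N, if the wrist force passes 120 N, or if a joint passes its speed limit or range.

### The arm

A 6-joint arm with a two-finger parallel gripper is mounted at the origin on the work surface. World frame = base frame: x ahead of the robot, y to its left, z up, the work surface at z = 0. Lengths are in m, angles in rad, forces in N, time in s.
With the tool pointing down it reaches from about 0.275 to 0.825 m from the base axis. Payload 4.9 kg.
Tool frame: the origin (TCP) lies midway between the tips of the shut fingers; the grasp point (between the pads) lies 19 mm behind it (grip_point_offset is the distance from the TCP to the grasp point, in m); z points along the fingers, y is the line along which they close (so a half turn about z gives the same grasp; the last joint's range is limited). The gripper opens to 85 mm and grips with 20 to 120 N. Pads are 22 mm wide; open, the fingers measure 114 mm over their backs; the gripper's body (76 mm by 85 mm) begins 54 mm behind the grasp point. The pads swing forward as they close: fully open they stand 13 mm farther back than shut.
Start: joints at [1.2, 0.326, -0.193, 1.052, 0, 1.437], TCP at [0.129, 0.535, 0.199] pointing down, gripper open.
Joint ranges: [-2.65, 2.65], [-0.97, 1.79], [-1.3, 1.35], [-1.93, 2.1], [-1.47, 1.37], [-3.14, 3.14]. Speed limits (rad/s): [2.57, 2.57, 3.14, 3.14, 3.14, 3.14].

### API

Orientations are given as a rotation vector (axis times angle).
In Python, from cell import * gives the robot as it stands. Calls block until the motion is done:
- movep(position, orientation): joint-space move of the TCP to a pose.
- move_l(position, velocity=0.15, rot=None, until_force=None): straight line of the TCP; rot=None keeps the orientation; velocity is the mean speed in m/s. With until_force (N) it stops when the force on the tool has changed by that much, and returns True; else False.
- set_joints(angles): joint-space move.
- let_go() and grab(newtons=None): open the fingers fully, or close them until they stop; newtons is the grip in N (None keeps the last).
- sleep(seconds).
- ik(position, orientation): joint angles nearest the present ones, or None.
- get_state(): the state.
- grab_frame(name): name is "scene" or "top" or "wrist"; returns a dict with "img" (480x640x3 uint8, red, green, blue), "fx", "fy", "cx", "cy" (pixels), "k1" (the pictures are not rectified: a ray, as slopes to the right and down, at radius r is drawn at 1 + k1 r^2 times it, then the intrinsics apply), "cam_to_world" (4x4, takes a point from camera to world coordinates); the wrist camera has in their place "T_tool_cam" (4x4, takes a point from camera to tool coordinates, whose origin is the TCP and whose axes are the flange's). Camera axes: x right, y down, z forward; pixel columns grow to the right and rows downward; lengths in m; the calibration is good to about 2 mm. A picture is of the moment at which its call begins: read the wrist's pose just before it. There is no depth.
A pose or a line that the arm cannot do raises MotionError and nothing moves.
- sign_off(): hands the job in; it is judged then, once.
Trained networks look in the newest picture that a camera, given by its name, has taken for a name from the list of things; names that differ only in an ending like _2 or _b are one class to them, and where a whole thing is asked for, a point or a joint stands for the part that bears it (a point fixed in the world has none). Each returns a list of dicts, best first, with "score" (0 to 1); they miss things now and then, are a little off and sometimes report something else, mostly with a low value. They report only what shows in the picture. A call takes as long as a camera call. They do not tell look-alikes from the thing itself.
- spot_in(camera, name): "centre" ([column, row] in pixels, amid what is visible of it).
- silhouettes(camera, name): "mask" (480x640 bool, what is visible of it) and "centre" ([column, row] in pixels, amid what is visible of it).
- tip_of(camera, name): "centre" ([column, row] in pixels: a listed point, or the origin of a listed thing).
The state is a dict: "clock": time; "q": joint angles; "joint_velocities": joint speeds; "tau": joint torques, N m; "position": TCP position; "eef_rot": TCP orientation; "contact_force": force on the tool from outside, world axes, zero at the start; "wrist_torque": the same for the moment, N m; "finger_gap": opening from 0.0 (shut) to 1.0 (fully open); "grasp_force": force on a finger pad.
Only numpy, scipy, OpenCV 4.12 (cv2) and the standard library are available. Lean on these libraries where they do the work, as an engineer would, in place of code of your own. Each camera call takes 0.05 s, during which the arm holds its last target. There are 200 camera calls.

## Working session

There is one attempt and no reset: what is moved stays moved. The work goes in short steps, each a Python script; the robot and the scene stay as the last script left them, time stands still between calls to the robot, and variables do not carry over. Pictures are saved under pics/ and viewed, at most 10 in all, crops included, and the job is handed in when it is done.

```bash
mkdir -p pics; ls; python3 - <<'E'
from cell import *
import cv2,numpy as np
for c in ("top","scene"):
    f=grab_frame(c); cv2.imwrite(f"pics/{c}0.png",f["img"][:,:,::-1])
    print(c,f["fx"],f["cx"],f["cy"],f["k1"],np.round(f["cam_to_world"],3).tolist())
    for n in ("jig","head_seat","rest","lever_pin","spanner","spanner_grip","mat"):
        print(n,[(np.round(d["centre"]).tolist(),round(d["score"],2)) for d in tip_of(c,n)])
print(get_state())
E
```

```text
pics
top 476.3469257865957 327.66159241508433 230.0362057063571 0.014019455799690893 [[0.035, -0.976, 0.216, 0.226], [-0.999, -0.035, 0.006, -0.033], [0.001, -0.216, -0.976, 1.431], [0.0, 0.0, 0.0, 1.0]]
jig [([268.0, 214.0], 0.65)]
head_seat [([266.0, 210.0], 0.82)]
rest [([224.0, 211.0], 0.83)]
lever_pin [([290.0, 189.0], 0.51)]
spanner [([508.0, 288.0], 0.86), ([483.0, 230.0], 0.67), ([428.0, 335.0], 0.67), ([259.0, 319.0], 0.63), ([405.0, 247.0], 0.56)]
spanner_grip [([418.0, 357.0], 0.97), ([272.0, 298.0], 0.95), ([493.0, 214.0], 0.92), ([393.0, 242.0], 0.87), ([491.0, 297.0], 0.61)]
mat [([390.0, 236.0], 0.61)]
scene 449.5194693162654 325.591955777332 245.67367232379524 -0.024316513472523126 [[-0.357, 0.728, -0.585, 1.23], [0.934, 0.271, -0.233, 0.251], [-0.011, -0.629, -0.777, 1.049], [0.0, 0.0, 0.0, 1.0]]
jig [([383.0, 307.0], 0.92)]
head_seat [([384.0, 292.0], 0.59), ([252.0, 321.0], 0.27)]
rest [([435.0, 308.0], 0.97)]
lever_pin [([354.0, 294.0], 0.73)]
spanner [([253.0, 240.0], 0.97), ([273.0, 178.0], 0.96), ([417.0, 227.0], 0.71), ([194.0, 195.0], 0.57)]
spanner_grip [([1
[... 151 characters left out ...]
.0, 280.0], 0.23)]
{'clock': 0.8, 'q': array([ 1.19979701e+00,  3.26183216e-01, -1.92580365e-01,  1.05201306e+00,
       -9.02760184e-06,  1.43660725e+00]), 'joint_velocities': array([ 0.00145812, -0.00093653, -0.00044217, -0.00119102, -0.00039863,
        0.00074859]), 'tau': array([ 9.94748552e-04, -4.43270874e+01,  2.62747496e+01,  7.72143048e-04,
       -3.12035090e-04,  2.12867825e-06]), 'position': array([0.12902637, 0.53467586, 0.19909745]), 'eef_rot': array([3.71110462e-01, 3.11958260e+00, 2.63893754e-05]), 'contact_force': array([0.8601896 , 0.33503663, 0.8757835 ]), 'wrist_torque': array([ 0.01378486, -0.00571118,  0.00056661]), 'grasp_force': 0.0, 'finger_gap': 1.0029672364447269}
```

View pics/top0.png

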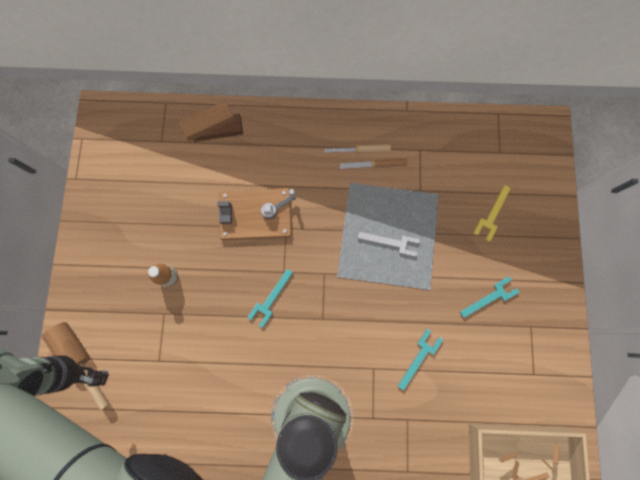

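View pics/scene0.png

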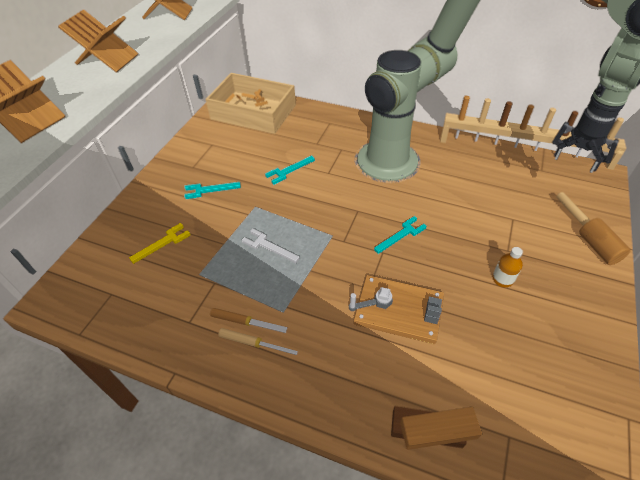

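The top picture shows the steel spanner on the mat, with its jaw near (405,247) and its tail near (360,238). The jig's screw is at (268,210), the rest at (225,212) and the pin at (291,192). The other, coloured spanners are decoys. Next I'll take close views with the wrist camera.

```bash
cat > h.py <<'E'
from cell import *
import cv2,numpy as np
from scipy.spatial.transform import Rotation as R
def down(yaw):  # tool z down, tool y axis along world direction yaw+90deg (tool x along yaw)
    c,s=np.cos(yaw),np.sin(yaw)
    return R.from_matrix(np.array([[c,s,0],[s,-c,0],[0,0,-1]])).as_rotvec()
def frame(c):
    s=get_state(); f=grab_frame(c)
    if "cam_to_world" in f: T=np.array(f["cam_to_world"])
    else:
        W=np.eye(4); W[:3,:3]=R.from_rotvec(s["eef_rot"]).as_matrix(); W[:3,3]=s["position"]
        T=W@np.array(f["T_tool_cam"])
    f["T"]=T; return f
def px2w(f,p,z):
    xd=np.array([(p[0]-f["cx"])/f["fx"],(p[1]-f["cy"])/f["fy"]]); x=xd.copy()
    for _ in range(10): x=xd/(1+f["k1"]*(x@x))
    d=f["T"][:3,:3]@np.array([x[0],x[1],1]); o=f["T"][:3,3]
    return (o+d*(z-o[2])/d[2])[:2]
def w2px(f,P):
    P=np.atleast_2d(P); C=(P-f["T"][:3,3])@f["T"][:3,:3]; x=C[:,:2]/C[:,2:]
    x=x*(1+f["k1"]*(x**2).sum(1,keepdims=True)); return x*[f["fx"],f["fy"]]+[f["cx"],f["cy"]]
E
python3 - <<'E'
from h import *
f=frame("top"); g=frame("scene")
for n,p,q,z in (("seat",(266,210),(384,292),.055),("rest",(224,211),(435,308),.055),("pin",(290,189),(354,294),.09),("span",(405,247),(253,240),.004),("grip",(393,242),(269,248),.011)):
    print(n,px2w(f,p,z).round(3),px2w(g,q,z).round(3))
w=grab_frame("wrist"); print(np.round(w["T_tool_cam"],3).tolist(),w["fx"],w["k1"])
E
```

```text
seat [0.585 0.162] [0.574 0.152]
rest [0.577 0.286] [0.576 0.288]
pin [0.642 0.09 ] [0.63  0.086]
span [ 0.497 -0.261] [ 0.5   -0.277]
grip [ 0.51  -0.224] [ 0.516 -0.215]
[[-0.001, -0.952, -0.305, 0.079], [1.0, -0.001, -0.0, -0.001], [-0.0, -0.305, 0.952, -0.175], [0.0, 0.0, 0.0, 1.0]] 392.0387924499311 -0.068780818544099
```

```bash
python3 - <<'E'
from h import *
P=[.55,.19,.26]
for y in (np.pi/2,-np.pi/2,np.pi,0):
    print(y,[np.round(ik(p,down(y)),2) if ik(p,down(y)) is not None else None for p in (P,[.51,-.22,.2])])
def look(pos,yaw,tag,names):
    movep(pos,down(yaw)); sleep(.3)
    f=frame("wrist"); cv2.imwrite(f"pics/{tag}.png",f["img"][:,:,::-1]); np.save(f"{tag}_T.npy",f["T"])
    for n,z in names:
        print(n,[(np.round(d["centre"],1).tolist(),round(d["score"],2),px2w(f,d["centre"],z).round(4)) for d in tip_of("wrist",n)])
look([.60,.19,.26],np.pi,"jig1",(("head_seat",.055),("rest",.055),("lever_pin",.09),("jig",0)))
look([.53,-.22,.2],np.pi,"span1",(("spanner",.004),("spanner_grip",.011),("mat",0)))
print(get_state()["clock"],get_state()["q"].round(2))
E
```

```text
1.5707963267948966 [array([0.21, 0.36, 0.01, 1.22, 0.  , 1.78]), array([-0.54,  0.34, -0.18,  1.06,  0.  ,  1.03])]
-1.5707963267948966 [array([ 0.21,  0.36,  0.01,  1.22,  0.  , -1.36]), array([-0.54,  0.34, -0.18,  1.06,  0.  , -2.11])]
3.141592653589793 [array([0.21, 0.36, 0.01, 1.22, 0.  , 0.21]), array([-0.54,  0.34, -0.18,  1.06,  0.  , -0.54])]
0 [array([ 0.21,  0.36,  0.01,  1.22,  0.  , -2.94]), array([-0.54,  0.34, -0.18,  1.06,  0.  ,  2.6 ])]
head_seat [([282.2, 186.4], 0.61, array([0.5823, 0.1536]))]
rest [([414.6, 176.1], 0.89, array([0.572 , 0.2819]))]
lever_pin [([201.9, 248.0], 0.66, array([0.6338, 0.0805]))]
jig [([284.8, 183.6], 0.55, array([0.588 , 0.1513]))]
spanner [([41.0, 224.8], 0.7, array([ 0.5484, -0.5023])), ([251.8, 169.8], 0.61, array([ 0.4957, -0.2836]))]
spanner_grip [([322.6, 185.3], 0.89, array([ 0.5093, -0.2172]))]
mat [([327.6, 209.7], 0.8, array([ 0.535 , -0.2121]))]
5.6583 [-0.52  0.37 -0.13  1.07 -0.   -0.52]
```

```bash
python3 -c "
import cv2,numpy as np
cv2.imwrite('pics/both.png',cv2.resize(np.hstack([cv2.imread('pics/jig1.png')[40:440,60:580],cv2.imread('pics/span1.png')[40:440,60:580]]),(800,308)))"
```

```text
(no output)
```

View pics/jig1.png

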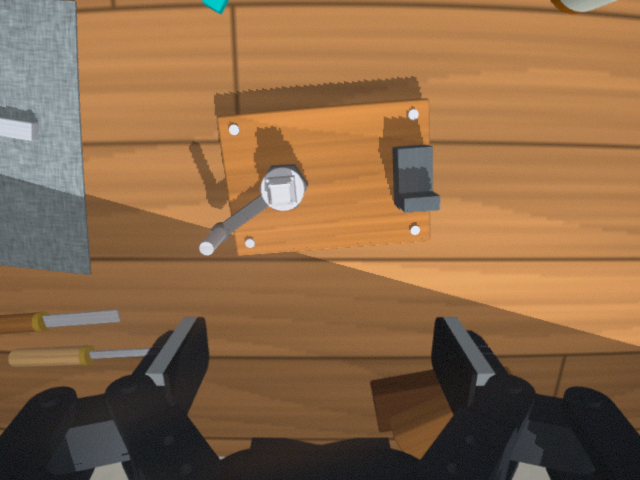

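View pics/span1.png

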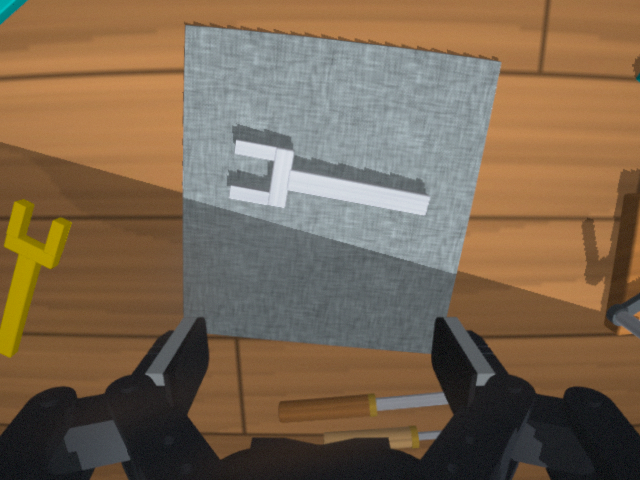

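The jig close-up shows the head at (282,187), the pin at (207,248), the rest at (415,175) with its upright on the lower side, and the board corners at (218,119), (428,99), (430,240) and (240,255). In the spanner close-up the jaw is on the left around (252,172) and the tail is at (429,204). I'll fit both poses from these.

```bash
cat >> h.py <<'E'
from scipy.optimize import minimize
RECTS=[(-19,17,14.25,27),(-19,17,-27,-14.25),(17,34,-27,27),(34,165,-10,10)]
def spanmask(f,x,y,th,z0):
    m=np.zeros((480,640),np.uint8); c,s=np.cos(th),np.sin(th)
    for a,b,u,v in RECTS:
        L=np.array([(X,Y) for X in(a,b) for Y in(u,v)])/1e3
        W=np.c_[L@np.array([[c,s],[-s,c]])+[x,y]]
        P=np.vstack([np.c_[W,np.full(4,z0)],np.c_[W,np.full(4,z0+.014)]])
        h=cv2.convexHull(np.round(w2px(f,P)*16).astype(np.int32))
        cv2.fillConvexPoly(m,h,1,shift=4)
    return m
def fitspan(f,mask,x0,z0,ref=None):
    mask=mask.astype(np.uint8)
    A=cv2.GaussianBlur(mask.astype(np.float32),(0,0),2)
    cost=lambda p:((cv2.GaussianBlur(spanmask(f,p[0],p[1],p[2],z0).astype(np.float32),(0,0),2)-A)**2).sum()
    r=minimize(cost,x0,method="Nelder-Mead",options=dict(initial_simplex=np.array([x0]+[np.array(x0)+d for d in ([.01,0,0],[0,.01,0],[0,0,.1])]),xatol=1e-5,fatol=.01))
    m=spanmask(f,*r.x,z0); return r.x,(m&mask).sum()/(m|mask).sum()
E
python3 - <<'E'
from h import *
f=frame("wrist")
for d in silhouettes("wrist","spanner"):
    m=d["mask"]; print(d["centre"],d["score"],m.sum())
    if 200<d["centre"][0]<450: print(fitspan(f,m,[.4957,-.2836,1.36],.004))
gray=f["img"].astype(int); b=((gray.min(2)>150)); b[:120]=0;b[240:]=0;b[:,:220]=0;b[:,440:]=0
print("bright",b.sum(),fitspan(f,b,[.4957,-.2836,1.36],.004))
g=dict(f); g["T"]=np.load("jig1_T.npy")
C=[px2w(g,p,.025) for p in ((218,119),(428,99),(430,241),(240,256))]
print(np.round(C,4)); e=[C[1]-C[0],C[2]-C[3],C[3]-C[0],C[2]-C[1]]
print([(np.linalg.norm(v).round(4),np.degrees(np.arctan2(v[1],v[0])).round(1)) for v in e])
for p in ((234,130),(413,114),(415,230),(250,243)): print("scr",px2w(g,p,.026).round(4))
# head
print("head top",px2w(g,(279,186),.077).round(4),"collar",px2w(g,(282,188),.055).round(4))
im=cv2.imread("pics/jig1.png")[90:270,180:450]
cv2.imwrite("pics/jigcrop.png",cv2.resize(im,None,fx=2.9,fy=2.9,interpolation=cv2.INTER_CUBIC))
E
```

```text
[10.7, 8.5] 0.96 379
[22.5, 260.4] 0.78 4561
[309.2, 189.4] 0.69 5696
(array([ 0.49658161, -0.28128694,  1.38632534]), np.float64(0.9385631709331131))
bright 8888 (array([ 0.4989368 , -0.28109179,  1.38784183]), np.float64(0.5521689378965984))
[[0.5186 0.0878]
 [0.4993 0.2977]
 [0.647  0.3113]
 [0.6644 0.1016]]
[(np.float64(0.2107), np.float64(95.3)), (np.float64(0.2104), np.float64(94.8)), (np.float64(0.1464), np.float64(5.4)), (np.float64(0.1482), np.float64(5.3))]
scr [0.5295 0.1036]
scr [0.5139 0.2833]
scr [0.6342 0.2935]
scr [0.649  0.1138]
head top [0.5783 0.1528] collar [0.5838 0.1534]
```

View pics/jigcrop.png

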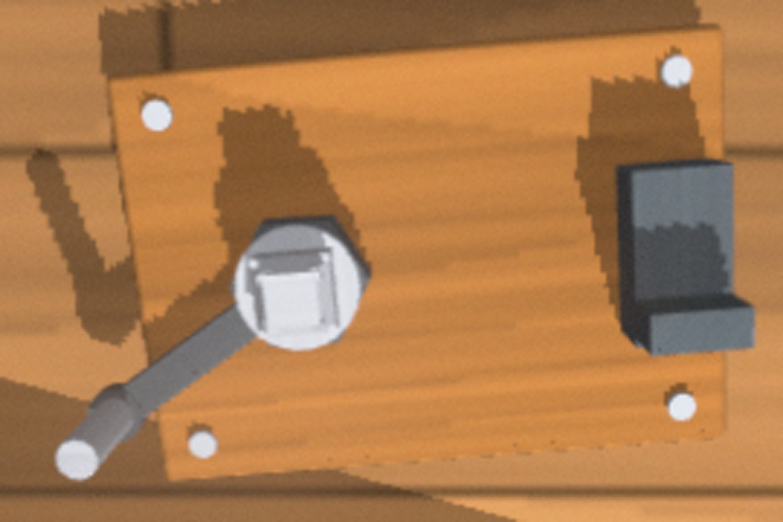

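The poses agree: the jig is yawed 5.2° with the seat near (0.585, 0.1545), and the spanner's jaw is at (0.4966, -0.2813) with its handle direction at 1.386 rad. I'll grasp it with the wrist camera on the jaw side, then hover over the head.

```bash
python3 - <<'E'
from h import *
th=1.386; yaw=th-np.pi; G=np.array([.4968+.066*np.cos(th),-.2813+.066*np.sin(th)])
print(ik([*G,.1],down(yaw)).round(2))
movep([*G,.08],down(yaw)); move_l([*G,.0075],.1)
grab(70); s=get_state(); print(s["finger_gap"],s["grasp_force"],s["contact_force"].round(1),s["position"].round(4))
move_l([*G,.12],.12); print(get_state()["finger_gap"],get_state()["contact_force"].round(1))
tj=np.radians(95.2); S=np.array([.585,.1545]); H=S+.066*np.array([np.cos(tj),np.sin(tj)])
movep([*H,.13],down(tj-np.pi)); move_l([*H,.105],.1); sleep(.3)
f=frame("wrist"); np.save("hov_T.npy",f["T"]); cv2.imwrite("pics/hov.png",f["img"][:,:,::-1])
for n,z in (("spanner",.1),("head_seat",.055),("spanner_grip",.107),("rest",.055)):
    print(n,[(np.round(d["centre"],1).tolist(),round(d["score"],2),px2w(f,d["centre"],z).round(4)) for d in tip_of("wrist",n)])
print(get_state()["clock"],get_state()["q"].round(2),get_state()["position"])
E
```

```text
[-0.54  0.42 -0.33  0.83  0.   -1.92]
0.0003578189623238825 0.0 [-0.5  0.4 -0.1] [ 0.5089 -0.2164  0.0075]
-0.0009037198210840299 [ 0.3 -0.4 -1. ]
spanner []
head_seat [([317.9, 140.5], 0.72, array([0.586 , 0.1528]))]
spanner_grip []
rest []
12.3333 [ 0.24  0.52 -0.13  0.91 -0.   -1.42] [0.57905604 0.22029952 0.10516346]
```

View pics/hov.png

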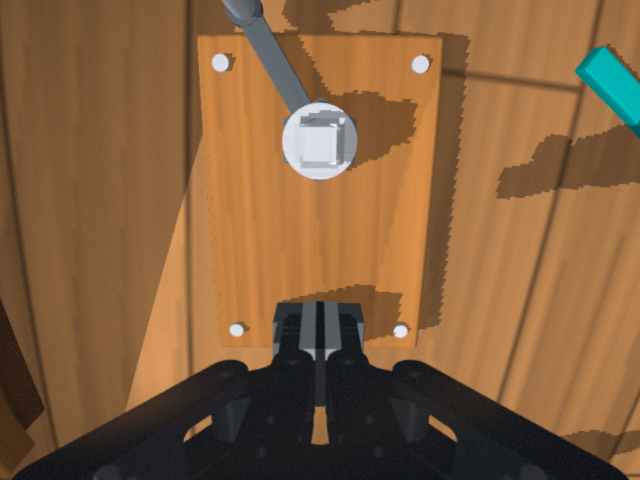

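The fingers shut on nothing: the spanner isn't in the gripper. The head is cleanly visible at (320,140). I'll look at the mat again.

```bash
python3 - <<'E'
from h import *
let_go(); movep([.53,-.22,.2],down(np.pi)); sleep(.2)
f=frame("wrist"); cv2.imwrite("pics/span2.png",f["img"][:,:,::-1])
for d in silhouettes("wrist","spanner"):
    m=d["mask"]; print(d["centre"],d["score"],m.sum())
    if 200<d["centre"][0]<450: print(fitspan(f,m,[.4966,-.2813,1.386],.004))
g=frame("top")
print([(d["centre"],d["score"]) for d in tip_of("top","spanner")])
print(get_state()["clock"])
E
```

```text
[21.2, 260.4] 0.77 4685
[8.8, 5.8] 0.71 348
[305.0, 186.2] 0.58 5608
(array([ 0.49666096, -0.28138335,  1.38784111]), np.float64(0.9266115702479338))
[([428.6, 341.0], 0.8), ([510.4, 286.2], 0.78), ([483.1, 232.6], 0.72), ([270.2, 211.7], 0.38)]
15.175
```

View pics/span2.png

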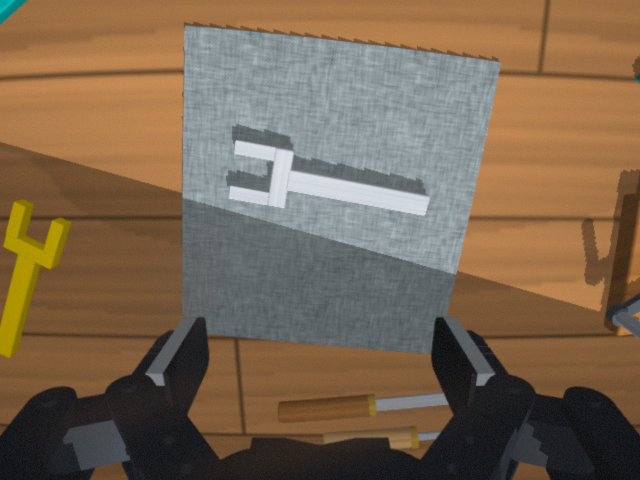

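The spanner hasn't moved, so the fingers closed above it. I'll find the real tip height by touching an empty part of the mat with the fingers shut.

```bash
python3 - <<'E'
from h import *
grab(40); yaw=1.387-np.pi; p=[.58,-.23]
movep([*p,.05],down(yaw)); move_l([*p,.012],.15); s0=get_state()
r=move_l([*p,-.035],.03,until_force=4); s=get_state(); print(r,s["position"],s["contact_force"],s0["contact_force"],s["clock"])
move_l([*p,.06],.15)
E
```

```text
True [ 0.57978764 -0.22987823 -0.02811984] [-0.38748315  0.80717796  5.24208491] [0.52817491 0.07593668 1.11193164] 18.7833
```

The tips really sit about 32 mm above the stated TCP: they touched the 4 mm mat at z = -0.028. I'll grasp again with that offset.

```bash
python3 - <<'E'
from h import *
th=1.387; yaw=th-np.pi; G=np.array([.4967+.066*np.cos(th),-.2813+.066*np.sin(th)])
let_go(); movep([*G,.02],down(yaw)); move_l([*G,-.0245],.1)
grab(80); s=get_state(); print(s["finger_gap"],s["grasp_force"],s["contact_force"].round(1),s["position"].round(4))
move_l([*G,.06],.15); s=get_state(); print(s["finger_gap"],s["contact_force"].round(1),s["clock"])
if s["finger_gap"]>.1:
    tj=np.radians(95.2); S=np.array([.5855,.1535]); H=S+.066*np.array([np.cos(tj),np.sin(tj)])
    movep([*H,.085],down(tj-np.pi)); move_l([*H,.0665],.1); sleep(.2)
f=frame("wrist"); np.save("hov_T.npy",f["T"]); cv2.imwrite("pics/hov2.png",f["img"][:,:,::-1])
for n,z in (("spanner",.095),("head_seat",.055)):
    print(n,[(np.round(d["centre"],1).tolist(),round(d["score"],2),px2w(f,d["centre"],z).round(4)) for d in tip_of("wrist",n)])
for d in silhouettes("wrist","spanner"): print(d["centre"],d["score"],d["mask"].sum(),fitspan(f,d["mask"],[.5855,.1535,np.radians(95.2)],.095))
print(get_state()["clock"],get_state()["position"])
E
```

```text
0.20322107802624503 79.02179718017578 [-0.6  0.5  5.9] [ 0.5093 -0.2166 -0.0238]
0.20051199683475768 [ 0.3 -0.1 -4.9] 22.6667
spanner [([321.3, 327.4], 0.67, array([0.5785, 0.2238]))]
head_seat [([321.8, 145.8], 0.63, array([0.5846, 0.152 ]))]
[630.3, 65.7] 0.66 867 (array([0.47216667, 0.34238889, 0.617109  ]), np.float64(0.0))
[301.1, 123.0] 0.6 9865 (array([0.60339737, 0.1606049 , 1.87928403]), np.float64(0.10048906789413119))
[318.4, 231.7] 0.59 25479 (array([0.58533808, 0.15380966, 1.66021626]), np.float64(0.8932318164274937))
25.025 [0.5797684  0.21932434 0.06687873]
```

View pics/hov2.png

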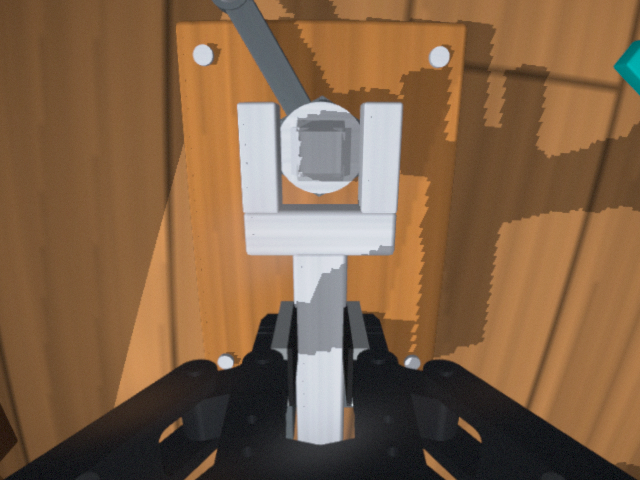

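The spanner is held level. Its slot spans columns 281–361, with the collar centred at (321,148), so it is aligned with the head to within a millimetre. Lowering it now.

```bash
python3 - <<'E'
from h import *
p=get_state()["position"]
move_l([p[0],p[1],.036],.06,until_force=12)
r=move_l([p[0],p[1],.023],.03,until_force=8); s=get_state(); print(r,s["position"].round(4),s["contact_force"].round(1),s["wrist_torque"].round(2),s["clock"])
f=frame("wrist"); cv2.imwrite("pics/seat.png",f["img"][:,:,::-1])
for d in silhouettes("wrist","spanner"):
    if d["mask"].sum()>15000: print(fitspan(f,d["mask"],[.5853,.1538,1.66],s["position"][2]+.0285))
E
```

```text
True [0.5804 0.2195 0.0272] [-0.5  0.1  5.2] [-0.08  0.17  0.02] 26.0583
(array([0.58561104, 0.15394148, 1.6599966 ]), np.float64(0.8805434593276432))
```

It is seated: contact came at the expected height. Now I'll release it, grip the pin and swing the lever.

```bash
python3 - <<'E'
from h import *
f=frame("wrist"); g=dict(f); g["T"]=np.load("jig1_T.npy")
S=np.array([.5855,.1538]); q=px2w(g,(206.5,249),.09); v=q-S
phi=np.arctan2(v[1],v[0]); print(q.round(4),np.linalg.norm(v).round(4),np.degrees(phi).round(1))
P=lambda a,z,r=.085:[S[0]+r*np.cos(a),S[1]+r*np.sin(a),z]
let_go(); p=get_state()["position"]; move_l([p[0],p[1],.1],.2)
movep(P(phi,.1),down(phi)); move_l(P(phi,.026),.12,until_force=10); grab(25)
s=get_state(); print(s["finger_gap"],s["position"].round(4),s["contact_force"].round(1))
end=np.radians(-112); N=5
for a in np.linspace(phi,end,N+1)[1:]:
    r=move_l(P(a,.026),.1,rot=down(a),until_force=22); s=get_state(); print(np.degrees(a).round(1),r,s["contact_force"].round(1),s["finger_gap"].round(3))
    if r: break
else:
    a2=np.radians(-126); r=move_l(P(a2,.026),.04,rot=down(a2),until_force=14)
s=get_state(); d=s["position"][:2]-S
print(r,s["contact_force"].round(1),np.degrees(np.arctan2(d[1],d[0]))-5.2,np.linalg.norm(d),s["clock"])
E
```

```text
[0.6348 0.0847] 0.0849 -54.5
0.15443137768654122 [0.6349 0.0845 0.0262] [-0.6 -0.7  2.1]Traceback (most recent call last):
  File "<stdin>", line 11, in <module>
AttributeError: 'float' object has no attribute 'round'
```

```bash
python3 - <<'E'
from h import *
S=np.array([.5855,.1538]); P=lambda a,z,r=.085:[S[0]+r*np.cos(a),S[1]+r*np.sin(a),z]
def ang():
    d=get_state()["position"][:2]-S; return np.arctan2(d[1],d[0])
a0=ang(); print(np.degrees(a0),get_state()["contact_force"].round(1))
for a in np.linspace(a0,np.radians(-112),5)[1:]:
    r=move_l(P(a,.026),.1,rot=down(a),until_force=22); s=get_state(); print(np.degrees(a).round(1),r,s["contact_force"].round(1),round(float(s["finger_gap"]),3))
    if r: break
else:
    a2=np.radians(-126); r=move_l(P(a2,.026),.04,rot=down(a2),until_force=14)
s=get_state(); print(r,s["contact_force"].round(1),np.degrees(ang())-5.2,s["clock"])
f=frame("wrist"); cv2.imwrite("pics/tight.png",f["img"][:,:,::-1])
E
```

```text
-66.03759408175807 [-0.3 -1.   2.5]
-77.5 False [-0.5 -0.8  3.5] 0.152
-89.0 False [2.2 0.1 3. ] 0.154
-100.5 False [0.8 0.9 3.1] 0.151
-112.0 False [0.8 1.5 4. ] 0.152
False [ 5.1 -0.1  1.9] -130.1944436370237 31.9833
```

View pics/tight.png

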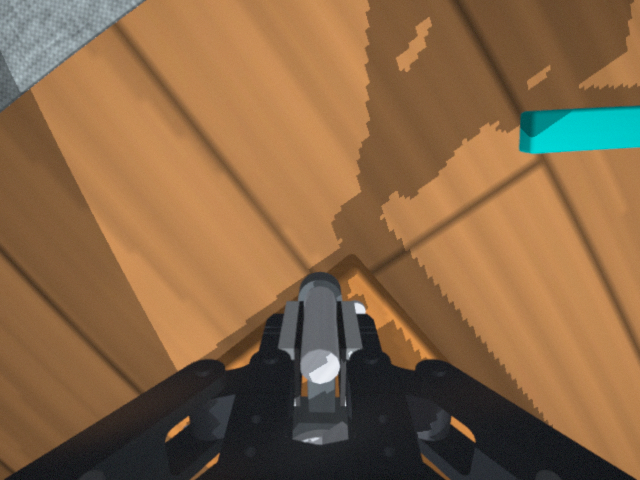

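The pin is gripped and well round, with no hard stop felt yet. I need to check the spanner and screw before pushing further.

```bash
python3 - <<'E'
from h import *
out=[]
for c in ("top","scene"):
    f=frame(c); u,v=w2px(f,[[.585,.2,.055]])[0].astype(int)
    im=f["img"][v-45:v+45,u-60:u+60,::-1]; out.append(cv2.resize(im,(396,297),interpolation=cv2.INTER_CUBIC))
    for t in (.0,-.1,-.2):  # predicted tail-centre pixel for screw turn t (rad, ccw)
        a=np.radians(95.2)+t; print(c,t,(w2px(f,[[.5855+.165*np.cos(a),.1538+.165*np.sin(a),.069]])[0]-[u-60,v-45])*3.3)
    for d in silhouettes(c,"spanner"):
        if abs(d["centre"][0]-u)<50 and abs(d["centre"][1]-v)<50: print(d["score"],d["mask"].sum(),fitspan(f,d["mask"],[.5855,.1538,1.66],.055))
cv2.imwrite("pics/chk.png",np.hstack(out))
s=get_state(); print(s["contact_force"].round(1),s["wrist_torque"].round(2),s["position"].round(4),s["clock"])
E
```

```text
top 0.0 [ 62.93219329 157.27233607]
top -0.1 [ 63.79129115 139.45511522]
top -0.2 [ 66.47735423 121.80709311]
0.56 234 (array([0.58671975, 0.17334107, 1.66438853]), np.float64(0.3392070484581498))
scene 0.0 [357.42178681 172.00153801]
scene -0.1 [353.99099541 189.83686649]
scene -0.2 [348.32430575 207.29407715]
0.74 626 (array([0.58194505, 0.15633849, 1.63914906]), np.float64(0.6652452025586354))
[ 5.  -1.2  0.4] [-0.2  -1.05 -0.05] [0.537  0.0845 0.0262] 32.2333
```

View pics/chk.png

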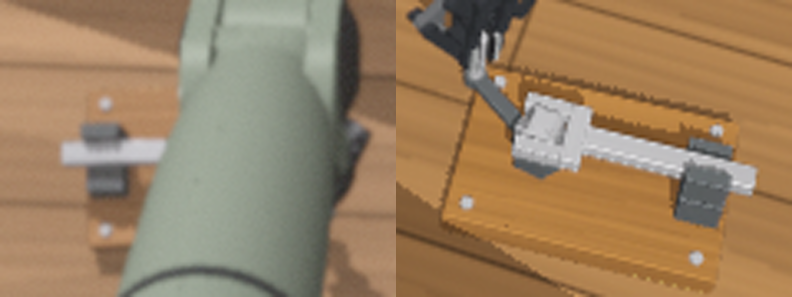

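The spanner is still on, with its handle bearing on the upright. The lever has travelled 1.23 rad from about 0.03, so the nut should be at its stop. A tiny nudge should confirm a stiff stop; then I'll release.

```bash
python3 - <<'E'
from h import *
S=np.array([.5855,.1538]); p=get_state()["position"]; a=np.arctan2(p[1]-S[1],p[0]-S[0])-np.radians(.6); r0=np.linalg.norm(p[:2]-S)
r=move_l([S[0]+r0*np.cos(a),S[1]+r0*np.sin(a),p[2]],.01,until_force=8); s=get_state()
t=np.array([-np.sin(a),np.cos(a)]); print(r,s["contact_force"].round(1),"tang",(s["contact_force"][:2]@t).round(1),(s["position"]-p).round(4),s["q"].round(2),s["clock"],np.degrees(a))
E
```

```text
False [ 4.3 -1.6 -0. ] tang 4.4 [-0. -0. -0.] [ 0.02  0.49 -0.43  0.65 -0.   -0.92] 32.4833 -125.61383844265539
```

```bash
python3 - <<'E'
from h import *
S=np.array([.5855,.1538])
for deg in (-127,-128):
    a=np.radians(deg); p=get_state()["position"]
    r=move_l([S[0]+.085*np.cos(a),S[1]+.085*np.sin(a),.026],.02,until_force=8); s=get_state(); d=s["position"][:2]-S
    t=np.array([-np.sin(a),np.cos(a)]); print(deg,r,"tang",(s["contact_force"][:2]@t).round(1),np.degrees(np.arctan2(d[1],d[0])).round(2),((s["position"]-p)*1e3).round(2),s["clock"])
E
```

```text
-127 False tang 7.4 -125.59 [-0.67  0.51  0.05] 32.7417
-128 False tang 9.9 -125.93 [-0.38  0.32  0.03] 32.9917
```

The tangential force rose to 9.9 N (0.84 N m, well above the nut's 0.35) with almost no movement, so it's tight. Now I'll release the pin and fetch the spanner.

```bash
python3 - <<'E'
from h import *
S=np.array([.5855,.1538]); a=np.radians(-125.5)
move_l([S[0]+.085*np.cos(a),S[1]+.085*np.sin(a),.026],.05); let_go()
p=get_state()["position"]; move_l([p[0],p[1],.1],.2)
tj=1.645; H=S+.066*np.array([np.cos(tj),np.sin(tj)])
movep([*H,.1],down(tj-np.pi)); sleep(.2)
f=frame("wrist"); cv2.imwrite("pics/before.png",f["img"][:,:,::-1])
for d in silhouettes("wrist","spanner"):
    if d["mask"].sum()>6000: print(d["centre"],d["score"],d["mask"].sum(),fitspan(f,d["mask"],[.5855,.1538,1.645],.055))
for d in tip_of("wrist","lever_pin"):
    q=px2w(f,d["centre"],.09); print("pin",d["score"],np.degrees(np.arctan2(*(q-S)[::-1])),np.linalg.norm(q-S))
print(get_state()["clock"])
E
```

```text
[317.8, 211.0] 0.82 13841 (array([0.58502097, 0.15383415, 1.62944913]), np.float64(0.9540277490163594))
pin 0.43 125.00459806840094 0.23580361920601933
35.425
```

```bash
python3 - <<'E'
from h import *
S=np.array([.5850,.1538]); tj=1.629; H=S+.066*np.array([np.cos(tj),np.sin(tj)]); rv=down(tj-np.pi)
move_l([*H,.06],.15,rot=rv); move_l([*H,.0275],.08,until_force=10); grab(80)
s=get_state(); print(s["finger_gap"],s["grasp_force"],s["contact_force"].round(1),s["position"].round(4))
r=move_l([*H,.085],.08,until_force=35); s=get_state(); print(r,s["finger_gap"],s["contact_force"].round(1),s["clock"])
if not r and s["finger_gap"]>.1:
    th=1.387; G=np.array([.5100,-.2164]); dv=down(th-np.pi)
    movep([*G,.04],dv); move_l([*G,-.012],.12)
    r=move_l([*G,-.03],.025,until_force=4); s=get_state(); print("down",r,s["position"].round(4),s["contact_force"].round(1))
    sleep(.2)
print(get_state()["clock"],get_state()["finger_gap"])
E
```

```text
0.20061143450119087 78.5602355003357 [ 0.7 -1.3  3.5] [0.5817 0.2198 0.0281]
False 0.2044731673025897 [-0.  -0.4 -5.3] 37.8917
down True [ 0.5103 -0.2166 -0.0229] [-0.2  0.8  5.7]
40.8167 0.20615689595853925
```

Contact came at the same height as at pickup, so the spanner lies on the mat. I'll release it, check and hand in.

```bash
python3 - <<'E'
from h import *
let_go(); p=get_state()["position"]; move_l([p[0],p[1],.1],.12); movep([.53,-.22,.2],down(np.pi)); sleep(.2)
f=frame("wrist"); cv2.imwrite("pics/fin.png",f["img"][:,:,::-1])
for d in silhouettes("wrist","spanner"):
    if 200<d["centre"][0]<450: print(d["centre"],fitspan(f,d["mask"],[.497,-.2813,1.387],.004))
movep([.50,.13,.3],down(np.pi)); sleep(.2)
f=frame("wrist"); cv2.imwrite("pics/fin2.png",f["img"][:,:,::-1]); S=np.array([.5853,.1538])
for c in ("wrist","scene"):
    g=f if c=="wrist" else frame(c)
    for d in tip_of(c,"lever_pin"):
        q=px2w(g,d["centre"],.09); print(c,"pin",d["score"],np.degrees(np.arctan2(*(q-S)[::-1])),np.linalg.norm(q-S))
print(get_state()["clock"])
E
```

```text
[304.7, 188.5] (array([ 0.49730645, -0.28118672,  1.38822482]), np.float64(0.9457095709570957))
wrist pin 0.57 -123.29475863949816 0.08770995590080277
scene pin 0.86 -121.13178989969192 0.08067608352226677
46.0
```

```bash
python3 -c "
from cell import *
print(sign_off())"
```

```text
the job is handed in; nothing more can be done
None
```

I handed the job in at about 46 s: the locknut is tight against its stop, the spanner lies flat on the mat where it started, and I estimate the screw has turned about 0.13 rad (limit 0.2); the verdict wasn't shown.

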